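# Hold a valve spindle home against its spring for the retaining ring

## Robot

A 6-joint arm with a two-finger parallel gripper is mounted at the origin on the work surface; the furniture and walls round the work are solid. World frame = base frame: x ahead of the robot, y to its left, z up, the work surface at z = 0. Lengths are in mm, angles in degrees, forces in N, time in s.
With the tool pointing down it reaches from about 350 to 850 mm from the base axis. Payload 8.1 kg.
Tool frame: the origin (TCP) lies between the finger pads; the fingertips stand 14 mm ahead of it and the grasp point (between the pads) lies 5 mm behind it; z points along the fingers, x is the direction in which the jaws open and shut, and the axes are right-handed (so a half turn about z gives the same grasp; the last joint's range is limited). The gripper opens to 85 mm and grips with 20 to 120 N. Pads are 22 mm wide; open, the fingers measure 114 mm over their backs; the gripper's body (76 mm by 85 mm) begins 54 mm behind the grasp point. The pads swing forward as they close: fully open they stand 13 mm farther back than shut.
Start: joints at [-72.158, 7.471, 85.268, -0, 87.261, -4.893], TCP at [231.901, -553.378, 245.292] pointing down, gripper open.
Joint ranges: [-169.43, 169.43], [-51.17, 129.36], [1.28, 143.12], [-76.62, 256.62], [0, 156.53], [-152.29, 152.29]. Speed limits (degrees/s): [136.94, 136.94, 159.86, 180, 180, 180].

## Interface

Orientations are given as [roll, pitch, yaw] about the fixed x, y, z axes, in that order (R = Rz(yaw) Ry(pitch) Rx(roll)).
In Python, from bench import r, vision, job gives the robot as it stands.
- The arm moves only by the tool send_rows, never from a script. Its arguments are lists of equal length, an entry for each row: "dp": the shift along the world's x, y, z in mm, a list of three; "rot": the turn, a rotation vector about the world's x, y, z in rad, a list of three. In form: {"dp": [[tx, ty, tz], ...], "rot": [[wx, wy, wz], ...]}. A call has 1 to 5 rows; each row is the pose to reach, as a shift and turn from the pose commanded when the call began; what a row does not reach only later rows make up. A row lasts 1/8 s, in which the tool goes at most 62.5 mm and 10.7 degrees, less where a joint would pass 70% of its speed; a pose out of reach is approached as far as the arm can. A call with a gripper value outside its range is refused whole. "jaw" is the finger opening in mm, from 0 to 85.4, set as the call begins (left out, the last holds). The fingers move at their own pace and stop on an object; "force" is the grip in N (left out, the last holds). Time passes only in rows, so rows that repeat a pose let the fingers close. It gives the time, the measured TCP pose, the force and the opening at its end, in the units of the state.
- r.sense(): the state, without advancing time (a new reading comes with each control period).
- vision.snapshot(name): name is "side" or "top"; returns a dict with "pixels" (420x560x3 uint8, red, green, blue), "depth" (420x560 float32, mm along the optical axis (not along the pixel's ray), 0 where there is no reading), "intrinsics" (3x3 intrinsics, pixels), "world_from_camera" (4x4, takes a point from camera to world coordinates). Camera axes: x right, y down, z forward; pixel columns grow to the right and rows downward; lengths in mm; the calibration is good to about 2 mm. A picture is of the moment at which its call begins.
- job.hand_in(): hands the job in, once; it reports no verdict.
The state is a dict: "time": time; "joint_pos": joint angles; "qd": joint speeds; "joint_efforts": joint torques, N m; "tool_pos": TCP position; "tcp_rot": TCP orientation; "ft_force": force on the tool from outside, world axes, zero at the start; "wrist_torque": the same for the moment, N m; "finger_gap": finger opening in mm.
Only numpy, scipy, OpenCV 4.12 (cv2) and the standard library are available. Lean on these libraries where they do the work, as an engineer would, in place of code of your own. Each camera call takes 0.05 s, during which the arm holds its last target.

## Task

Take the collared spindle out of the wooden rack, stand it tail-down in the bore of the brass valve body clamped in the vice, and press it straight down against the spring until its collar bottoms firmly on the shoulder inside the body, without ramming it. Finish still holding it pressed home like that, so that the retaining ring can be fitted: the program ends with the robot holding it down, as the spring lifts the spindle again when it is let go. Leave the other valve parts in the rack and everything else on the bench where it is.

Things in the scene. Friction and masses are not known exactly. Their poses are not given: they have to be found in the camera images.
- spindle: the collared valve spindle, plain turned steel, 86 mm long, 0.13 kg. It stands upright in one of the rack's three holes (which one varies), its collar resting on the rack. Origin at the centre of the lower end, z up along the spindle. From the origin: tail 16 mm diameter from 0 to 28 mm (foot bevelled 2 mm), collar 27 mm diameter from 28 to 33 mm, plain round stem 14 mm diameter from 33 to 82 mm (the place to grip), button head 18 mm diameter from 82 to 86 mm, flat on top
- spindle_collar (a point): centre of the underside of the spindle's collar, 28 mm above the lower end; the face that must land on the shoulder in the valve body
- spindle_top (a point): centre of the spindle's flat top, 86 mm above the lower end
- vice: small drill-press vice bolted to the bench (fixed; its place and yaw vary), footprint about 145 x 95 mm, jaws 34 mm high, screw and tommy bar to its -x side. Clamped upright between its jaws is a round brass valve body, 44 mm outside diameter, rim 78 mm above the bench, with a blanked side port on its +y side whose hexagon reaches 32 mm from the axis at 56 mm height. Origin on the bench under the axis of the valve body's bore, z up
- valve_seat (a point): on the bore's axis, at the height of the shoulder inside the valve body (70 mm above the bench). Above it a recess 30 mm in diameter and 8 mm deep, open at the rim, takes the collar; below it the bore is 18 mm in diameter. The collar is home when its underside lies on this shoulder: its top is then 3 mm below the rim
- valve_rim (a point): centre of the valve body's open mouth, 78 mm above the bench
- spring_cup (a joint): travel of the steel spring cup in the bore, m: 0 with the spring out, growing as it is pushed down. At 0 the cup's flat top lies 16 mm below the shoulder, so a spindle stood on it has its collar 12 mm above the shoulder (4 mm above the rim); the spring carries its weight without moving. The spring pushes up with 5 N at 0 and 0.5 N more for each mm, 11 N at 0.012 m, where the collar meets the shoulder (the hard stop); any push beyond 11 N goes into the shoulder
- rack: plain wooden rack (fixed; its place and yaw vary), 85 mm (x) x 140 mm (y) x 36 mm high, origin under its centre. Three holes of 19 mm diameter, 31 mm deep, at x = +18 mm and y = -45, 0 and +45 mm hold the valve parts upright; a thin open retaining ring lies on the rack's -x half and is not to be handled
- needle: another valve part, to be left in the rack: slender 8 mm steel rod ending in a point at the top, on a 23 mm shoulder that rests on the rack; its top stands 54 mm above the rack. Origin at its lower end, 22 mm below the rack's top
- plug: another valve part, to be left in the rack: low steel cap plug with a hexagon head 31 mm across corners; its top stands 17 mm above the rack. Origin at its lower end, 20 mm below the rack's top
- grease_tube: clear grease syringe standing on its flange at the back of the bench, 49 mm diameter, 138 mm high; origin at the centre of its underside; leave alone
- tape_measure: yellow pocket tape measure at the back of the bench, 37 x 80 x 66 mm; origin under its centre; leave alone
- ink_bottle: dark marking-fluid bottle on the grey mat, 49 mm diameter, 102 mm high; origin at the centre of its underside; leave alone
Things that resemble listed ones, but are neither listed nor needed, are in the scene too. What is shaped like the spindle but blue or red is not meant.

How it is judged (in metres and radians):
On the way:
1. the spindle stands upright in the bore, its tail at least 8 mm below the shoulder (z of spindle_collar in the frame of valve_seat below 0.02 m and horizontal distance between spindle_collar and valve_seat below 0.004 m and angle between spindle's own z axis and vertical below 0.12 rad).
At the end, for the whole second after the job is handed in: spindle upright (0.08 rad), collar within 1.3 mm of the shoulder and 2.5 mm of its centre, spring cup in by over 10.5 mm, spindle pressing on body and spring with over 12 N, pushed by the fingers with over 6 N, still; other valve parts moved under 20 mm, loose things under 30 mm (z of spindle_collar in the frame of valve_seat below 0.0013 m and horizontal distance between spindle_collar and valve_seat below 0.0025 m and angle between spindle's own z axis and vertical below 0.08 rad and value of joint spring_cup above 0.0105 m and contact force between spindle and vice above 12 N and contact force between the fingers and spindle above 6 N and linear speed of spindle below 0.01 m/s and distance of each of needle, plug from where it was at the start of the episode below 0.02 m and distance of each of grease_tube, tape_measure, ink_bottle from where it was at the start of the episode below 0.03 m); the arm keeps its last pose, push and grip.
It fails at once if the spindle is rammed: more than 60 N between spindle and valve body (contact force between spindle and vice above 60 N).
It fails at once if another valve part is taken or knocked from its hole (distance of any of needle, plug from where it was at the start of the episode above 0.02 m).
It fails at once if a bystander on the bench is knocked away (distance of any of grease_tube, tape_measure, ink_bottle from where it was at the start of the episode above 0.03 m).
It also fails if it takes over 45 s, if anything falls off the work surface, if the arm or the gripper's body presses on something with over 40 N, if the wrist force passes 120 N, or if a joint passes its speed limit or range.

## Working session

There is one attempt and no reset: what is moved stays moved. The work goes in short steps, Python scripts to look and compute and a tool call to move; the robot and the scene stay as the last step left them, time stands still between calls to the robot, and variables do not carry over. Pictures are saved under pics/ and viewed, and the job is handed in when it is done.

Besides the shell and the picture viewer there is one more tool, called after "Request:" in YAML: its name, and indented under it one key for each argument. send_rows: Moves the arm, as the interface text tells. Its arguments: {"type":"object","properties":{"dp":{"type":"array"},"rot":{"type":"array"},"jaw":{"type":"number"},"force":{"type":"number"}},"required":["dp","rot"]}

```bash
mkdir -p pics; ls
cat > h.py <<'E'
import numpy as np, cv2
from bench import r, vision, job
def snap(n,f):
    s=vision.snapshot(n); np.savez('pics/'+f+'.npz',**s)
    cv2.imwrite('pics/'+f+'.png',s['pixels'][:,:,::-1]); return s
def load(f): return dict(np.load('pics/'+f+'.npz'))
def world(s):
    K=s['intrinsics'];T=s['world_from_camera'];d=s['depth'].astype(float)
    v,u=np.indices(d.shape)
    P=np.stack([(u-K[0,2])/K[0,0]*d,(v-K[1,2])/K[1,1]*d,d],-1)
    return P@T[:3,:3].T+T[:3,3]
def ray(s,u,v,z):
    K=s['intrinsics'];T=s['world_from_camera']
    d=T[:3,:3]@np.array([(u-K[0,2])/K[0,0],(v-K[1,2])/K[1,1],1]);o=T[:3,3]
    return o+d*(z-o[2])/d[2]
E
python3 - <<'E'
from h import *
for n in('top','side'):
    s=snap(n,n+'0'); print(s['world_from_camera'].round(2),s['intrinsics'])
print(r.sense())
E
```

```text
pics
[[ 7.0000e-02 -9.8000e-01  2.1000e-01  2.3107e+02]
 [-1.0000e+00 -7.0000e-02  2.0000e-02  8.3100e+00]
 [-1.0000e-02 -2.1000e-01 -9.8000e-01  1.1138e+03]
 [ 0.0000e+00  0.0000e+00  0.0000e+00  1.0000e+00]] [[416.68652319   0.         277.92875951]
 [  0.         416.68652319 215.24934555]
 [  0.           0.           1.        ]]
[[-8.1000e-01 -2.9000e-01  5.1000e-01 -3.0480e+01]
 [-5.8000e-01  3.8000e-01 -7.2000e-01  6.7726e+02]
 [ 1.0000e-02 -8.8000e-01 -4.8000e-01  5.1547e+02]
 [ 0.0000e+00  0.0000e+00  0.0000e+00  1.0000e+00]] [[431.24212709   0.         285.87463967]
 [  0.         431.24212709 208.02010578]
 [  0.           0.           1.        ]]
{'time': 0.1, 'joint_pos': array([-7.21579000e+01,  7.50855912e+00,  8.53232303e+01, -8.06426011e-04,
        8.72617186e+01, -4.89448754e+00]), 'qd': array([ 0.04225123, -0.06668993, -0.11546234, -0.02678277,  0.05213312,
        0.06074194]), 'joint_efforts': array([ 3.69926183e-04, -5.70955646e+01, -5.01941121e+01, -2.00594018e-04,
        8.25225172e-03, -5.25641235e-05]), 'tool_pos': array([ 231.75480307, -552.92504445,  244.37065087]), 'tcp_rot': array([-1.79992824e+02,  9.32357065e-02, -6.72633675e+01]), 'ft_force': array([ 1.0975016 , -0.89129511,  0.46143006]), 'wrist_torque': array([-0.00359111, -0.00455172,  0.06090119]), 'finger_gap': 85.132558619773}
```

View pics/top0.png

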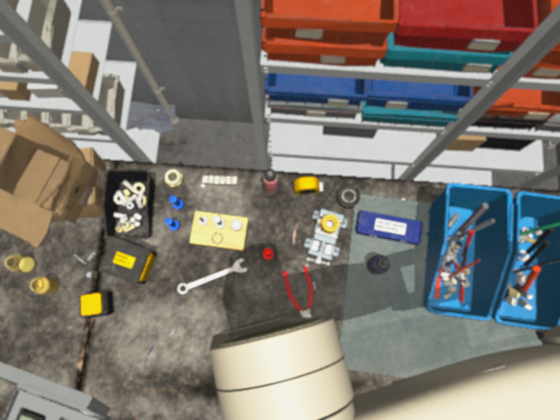

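View pics/side0.png

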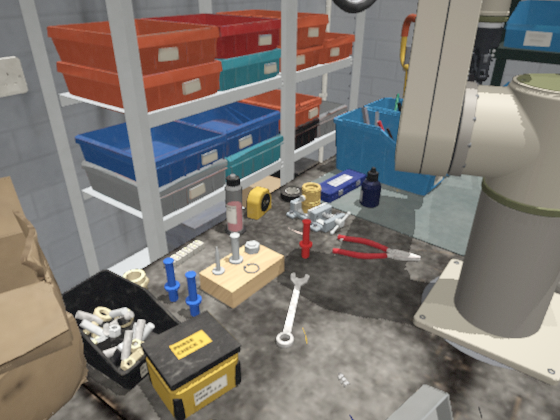

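The rack is at about top (218,230) and side (240,265). The vice with its brass body is at about top (330,222) and side (312,192). I'll zoom in on both.

Run:
```python
from h import *
t=load('top0')['pixels'][:,:,::-1];s=load('side0')['pixels'][:,:,::-1]
a=cv2.resize(t[200:260,180:260],(400,300),interpolation=cv2.INTER_NEAREST)
b=cv2.resize(t[195:270,290:390],(400,300),interpolation=cv2.INTER_NEAREST)
c=cv2.resize(s[220:310,190:310],(400,300),interpolation=cv2.INTER_NEAREST)
d=cv2.resize(s[170:245,270:370],(400,300),interpolation=cv2.INTER_NEAREST)
cv2.imwrite('pics/z0.png',np.vstack([np.hstack([a,b]),np.hstack([c,d])]))
```

```text
(no output)
```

View pics/z0.png

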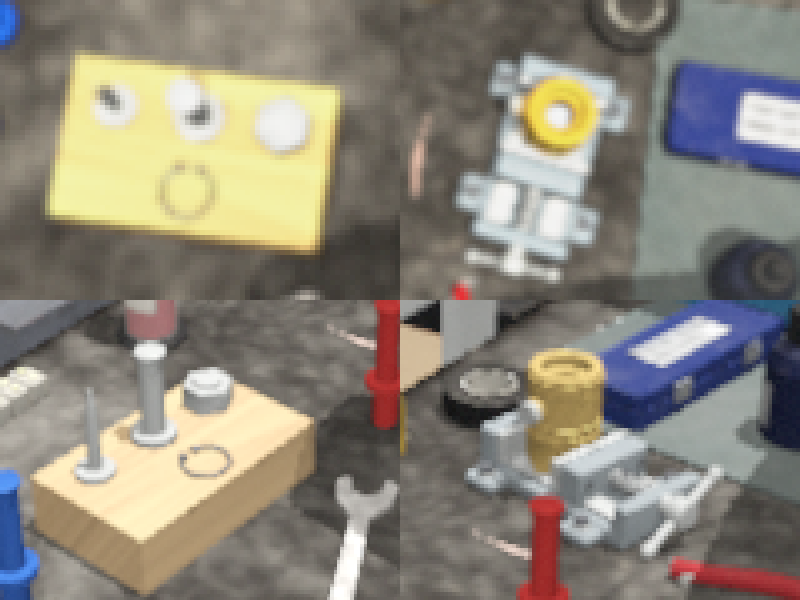

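The spindle is in the middle hole, between the needle and the plug. Next I'll measure it, the rack and the bore.

Run:
```python
from h import *
for n in('top0','side0'):
    s=load(n);W=world(s);hsv=cv2.cvtColor(s['pixels'],cv2.COLOR_RGB2HSV)
    H,S,V=[hsv[...,i].astype(int) for i in range(3)]
    print(n)
    box=(180,260,200,260) if n=='top0' else (190,310,220,310)
    reg=np.zeros(H.shape,bool);reg[box[2]:box[3],box[0]:box[1]]=1
    m=reg&(H>12)&(H<32)&(S>60)&(V>100)
    if n=='top0':
        cs,_=cv2.findContours(m.astype(np.uint8),0,2);c=max(cs,key=cv2.contourArea)
        R=cv2.minAreaRect(c);print(R)
        B=np.array([ray(s,*p,36) for p in cv2.boxPoints(R)]);print(B.round(1),B.mean(0), [np.linalg.norm(B[i]-B[i-1]) for i in range(4)])
    z=W[...,2]
    print('wood z',np.percentile(z[m],[20,50,80]))
    g=reg&(z>84)&(z<110);print('top of spindle',g.sum(),W[g].mean(0),z[g].max()); ys,xs=np.nonzero(g);print(xs.mean(),ys.mean(),ray(s,xs.mean(),ys.mean(),94))
    box=(290,390,195,270) if n=='top0' else (270,370,170,245)
    reg=np.zeros(H.shape,bool);reg[box[2]:box[3],box[0]:box[1]]=1
    b=reg&(z>72)&(z<86)&(H>12)&(H<35)&(S>90)
    print('rim',b.sum(),np.median(z[b]))
    cs,_=cv2.findContours(b.astype(np.uint8),0,2);c=max(cs,key=cv2.contourArea)
    e=cv2.fitEllipse(c);print(e,ray(s,*e[0],78))
    P=W[b];A=np.c_[2*P[:,:2],np.ones(len(P))]
    print(P.min(0),P.max(0),P.mean(0))
    # yellow mask all
    b=reg&(H>15)&(H<35)&(S>110);ys,xs=np.nonzero(b);print('brass px',xs.min(),xs.max(),ys.min(),ys.max())
```

```text
top0
((218.5730438232422, 230.46450805664062), (56.837623596191406, 35.264549255371094), 7.765166282653809)
[[367.3 259.6  36. ]
 [461.2 258.   36. ]
 [451.3 106.9  36. ]
 [358.  111.1  36. ]] [409.44323911 183.92955881  36.        ] [np.float64(148.7683326359069), np.float64(93.92568833844079), np.float64(151.45254801017325), np.float64(93.39671379900392)]
wood z [34.07049546 36.79780005 38.71381   ]
top of spindle 40 [427.78586926 186.84011535  95.15964468] 98.69570079452058
214.7 218.875 [428.00452734 187.0226965   94.        ]
rim 166 77.8180371364191
((329.3180236816406, 222.97544860839844), (17.252342224121094, 17.361143112182617), 64.4333267211914) [ 441.488567   -100.82146312   78.        ]
[ 420.80983641 -123.20406332   72.0610009 ] [463.34553118 -79.63621514  84.18426022] [ 441.71528438 -101.08978947   77.56552251]
brass px 320 338 215 232
side0
wood z [13.2617739  34.03175301 35.84455614]
top of spindle 128 [411.46092942 188.12299529  88.61084683] 95.16945293247602
238.9375 242.4921875 [406.80860945 199.89420036  94.        ]
rim 117 76.27119462116121
((310.6674499511719, 187.56158447265625), (9.346437454223633, 18.550458908081055), 91.4742431640625) [442.21229663 -92.69883149  78.        ]
[ 424.23528915 -117.72356028   72.25612801] [464.9325498  -74.30763249  79.96390405] [444.22038162 -96.20781365  75.8840736 ]
brass px 270 319 184 212
```

```bash
cat >> h.py <<'E'
def zoom(s,boxes,f,w=400,h=300):
    o=[]
    for (x,y,k) in boxes:
        c=s['pixels'][y:y+h//k,x:x+w//k,::-1]
        o.append(cv2.resize(c,(w,h),interpolation=cv2.INTER_NEAREST))
    return o
E
python3 - <<'E'
from h import *
t=load('top0');s=load('side0')
o=zoom(t,[(204,210,12),(315,210,12)],'')+zoom(s,[(222,225,10),(295,175,10)],'')
cv2.imwrite('pics/z1.png',np.vstack([np.hstack(o[:2]),np.hstack(o[2:])]))
E
```

```text
(no output)
```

View pics/z1.png

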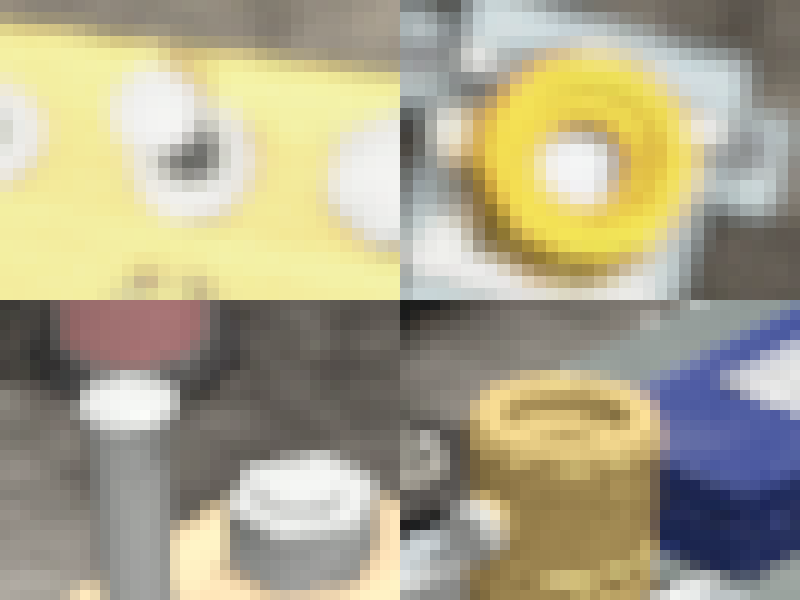

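Run:
```python
from h import *
t=load('top0');s=load('side0')
print('head',ray(t,216.45,218.5,94),ray(s,234.4,234.2,94))
print('collar top',ray(t,219.75,223,41))
print('rim',ray(t,330,222.4,78),ray(s,311.3,186.3,78))
print('needle/plug', )
for q in [(235,221.5),(235,241)]: print(ray(s,*q,94))
# rack axes -> hole
B=np.array([[367.3,259.6],[461.2,258],[451.3,106.9],[358,111.1]]);c=B.mean(0)
ey=(B[0]+B[1]-B[2]-B[3]);ey/=np.linalg.norm(ey);ex=np.array([ey[1],-ey[0]]);print('mid hole',c+18*ex,np.degrees(np.arctan2(ex[1],ex[0])),c+18*ex+45*ey,c+18*ex-45*ey)
```

```text
head [429.27301527 182.75410002  94.        ] [431.64515783 183.88206763  94.        ]
collar top [428.19907119 181.91806602  41.        ]
rim [ 443.0955851  -102.47151543   78.        ] [444.66199403 -99.26780296  78.        ]
needle/plug
[461.21706068 148.68798435  94.        ]
[415.63916547 200.38575237  94.        ]
mid hole [427.41315096 182.74882344] -3.6668113452333198 [430.29109237 227.65670084] [424.53520955 137.84094603]
```

Request:
send_rows:
  dp:
    - [45, 40, 0]
    - [85, 85, 0]
    - [125, 130, 0]
    - [160, 180, 0]
    - [190, 230, 0]
  rot:
    - [0, 0, 0.17]
    - [0, 0, 0.34]
    - [0, 0, 0.51]
    - [0, 0, 0.68]
    - [0, 0, 0.85]
  jaw: 60

```text
time: 0.72
tool_pos: [422.7, -321.4, 244.8]
tcp_rot: [-180.0, 0.0, -18.2]
ft_force: [0.1, -0.3, 0.4]
finger_gap: 60.1
```

Request:
send_rows:
  dp:
    - [7, 55, 0]
    - [7, 110, 0]
    - [7, 165, 0]
    - [7, 220, 0]
    - [7, 275, 0]
  rot:
    - [0, 0, 0.13]
    - [0, 0, 0.26]
    - [0, 0, 0.26]
    - [0, 0, 0.26]
    - [0, 0, 0.26]

```text
time: 1.35
tool_pos: [428.4, -46.6, 245.0]
tcp_rot: [-180.0, 0.0, -3.7]
ft_force: [-0.7, 1.0, 0.1]
finger_gap: 59.9
```

Request:
send_rows:
  dp:
    - [0, 55, 0]
    - [0, 110, 0]
    - [0, 165, 0]
    - [0, 220, -30]
    - [0, 231, -60]
  rot:
    - [0, 0, 0]
    - [0, 0, 0]
    - [0, 0, 0]
    - [0, 0, 0]
    - [0, 0, 0]

```text
time: 1.98
tool_pos: [428.3, 185.7, 184.6]
tcp_rot: [-179.9, -0.0, -3.4]
ft_force: [0.5, -0.2, -0.1]
finger_gap: 60.0
```

Request:
send_rows:
  dp:
    - [0, 0, -40]
    - [0, 0, -80]
    - [0, 0, -80]
  rot:
    - [0, 0, 0]
    - [0, 0, 0]
    - [0, 0, 0]

```text
time: 2.35
tool_pos: [425.7, 181.7, 101.7]
tcp_rot: [179.8, 0.4, -3.7]
ft_force: [-0.0, -0.0, 1.1]
finger_gap: 59.6
```

Run:
```python
from h import *
t=snap('top','t1');s=snap('side','s1')
print(r.sense()['tool_pos'])
o=zoom(t,[(190,195,6)],'')+zoom(s,[(200,200,5)],'')
cv2.imwrite('pics/z2.png',np.hstack(o))
```

```text
[428.99271467 182.62581466 106.03127941]
```

View pics/z2.png

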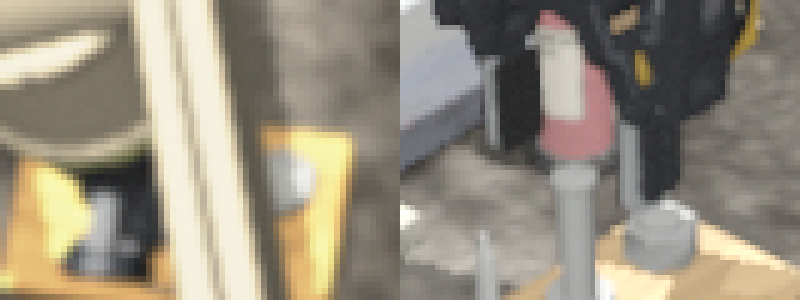

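The side view shows the spindle head (z2 x≈575) between the pads, with the plug and needle clear. I'll descend and close.

Request:
send_rows:
  dp:
    - [0, 0, -14]
    - [0, 0, -28]
    - [0, 0, -42]
    - [0, 0, -42]
  rot:
    - [0, 0, 0]
    - [0, 0, 0]
    - [0, 0, 0]
    - [0, 0, 0]

```text
time: 2.95
tool_pos: [427.6, 182.2, 61.5]
tcp_rot: [179.9, 0.2, -3.7]
ft_force: [0.3, -0.2, 0.4]
finger_gap: 60.0
```

Request:
send_rows:
  dp:
    - [0, 0, 0]
    - [0, 0, 0]
    - [0, 0, 0]
    - [0, 0, 0]
    - [0, 0, 0]
  rot:
    - [0, 0, 0]
    - [0, 0, 0]
    - [0, 0, 0]
    - [0, 0, 0]
    - [0, 0, 0]
  jaw: 8
  force: 80

```text
time: 3.58
tool_pos: [429.4, 182.8, 63.9]
tcp_rot: [-180.0, -0.1, -3.7]
ft_force: [-0.7, 0.6, 5.2]
finger_gap: 12.2
```

Request:
send_rows:
  dp:
    - [0, 0, 0]
    - [0, 0, 0]
    - [0, 0, 0]
    - [0, 0, 0]
    - [0, 0, 0]
  rot:
    - [0, 0, 0]
    - [0, 0, 0]
    - [0, 0, 0]
    - [0, 0, 0]
    - [0, 0, 0]

```text
time: 4.2
tool_pos: [429.4, 182.8, 63.9]
tcp_rot: [-180.0, -0.1, -3.7]
ft_force: [-0.9, -0.5, 6.0]
finger_gap: 12.2
```

Request:
send_rows:
  dp:
    - [0, 0, 10]
    - [0, 0, 25]
    - [0, 0, 50]
    - [0, 0, 90]
    - [0, 0, 90]
  rot:
    - [0, 0, 0]
    - [0, 0, 0]
    - [0, 0, 0]
    - [0, 0, 0]
    - [0, 0, 0]

```text
time: 4.82
tool_pos: [431.1, 183.4, 157.8]
tcp_rot: [-179.9, -0.3, -3.7]
ft_force: [2.2, 0.4, -1.3]
finger_gap: 12.4
```

Request:
send_rows:
  dp:
    - [0, 0, 0]
    - [0, 0, 0]
    - [0, 0, 0]
  rot:
    - [0, 0, 0]
    - [0, 0, 0]
    - [0, 0, 0]

```text
time: 5.2
tool_pos: [428.1, 182.4, 152.1]
tcp_rot: [180.0, 0.1, -3.7]
ft_force: [0.2, 0.8, -0.4]
finger_gap: 12.2
```

Run:
```python
from h import *
t=snap('top','t2');s=snap('side','s2')
print(r.sense())
cv2.imwrite('pics/z3.png',np.hstack(zoom(t,[(190,195,6)],'')+zoom(s,[(200,170,5)],'')))
```

```text
{'time': 5.3, 'joint_pos': array([ 1.67560925e+01, -1.00072853e+01,  1.12329536e+02,  4.89780369e-04,
        7.77672762e+01,  2.04250883e+01]), 'qd': array([-0.02500715, -0.22607803, -0.31028409, -0.02823117, -0.0650012 ,
        0.00162732]), 'joint_efforts': array([ 5.53455407e-03, -3.94073653e+01, -4.85487735e+01,  1.13254770e-03,
        1.83518050e-02,  4.37123583e-05]), 'tool_pos': array([428.40465119, 182.4582191 , 152.50292112]), 'tcp_rot': array([ 1.79969205e+02,  8.40656809e-02, -3.66912256e+00]), 'ft_force': array([ 0.45550443, -0.09175832, -1.84415682]), 'wrist_torque': array([-0.04652285, -0.02460999, -0.00474571]), 'finger_gap': 12.340875330849109}
```

View pics/z3.png

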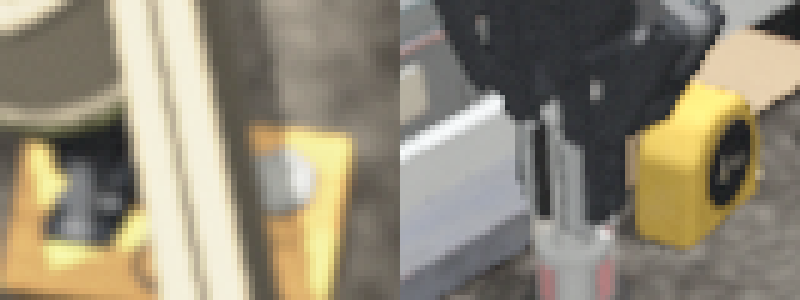

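Request:
send_rows:
  dp:
    - [3, -40, 10]
    - [6, -95, 10]
    - [9, -150, 10]
    - [12, -205, 10]
    - [13.5, -255, 10]
  rot:
    - [0, 0, 0]
    - [0, 0, 0]
    - [0, 0, 0]
    - [0, 0, 0]
    - [0, 0, 0]

```text
time: 5.92
tool_pos: [442.2, -74.3, 163.2]
tcp_rot: [180.0, -0.0, -3.7]
ft_force: [1.5, 0.2, -1.4]
finger_gap: 12.6
```

Request:
send_rows:
  dp:
    - [0, -20, 0]
    - [0, -28.8, 0]
    - [0, -28.8, -10]
    - [0, -28.8, -10]
    - [0, -28.8, -10]
  rot:
    - [0, 0, 0]
    - [0, 0, 0]
    - [0, 0, 0]
    - [0, 0, 0]
    - [0, 0, 0]

```text
time: 6.55
tool_pos: [442.3, -100.2, 152.9]
tcp_rot: [-180.0, 0.0, -3.6]
ft_force: [-0.0, -0.7, -1.2]
finger_gap: 12.2
```

Run:
```python
from h import *
t=snap('top','t3');s=snap('side','s3')
x=r.sense();print(x['tool_pos'],x['ft_force'],x['tcp_rot'],x['finger_gap'])
o=zoom(t,[(300,190,6)],'')+zoom(s,[(270,150,5)],'')
o+=zoom(s,[(290,150,8),(290,170,10)],'')
cv2.imwrite('pics/z4.png',np.vstack([np.hstack(o[:2]),np.hstack(o[2:])]))
```

```text
[ 442.56655599 -100.55832802  153.42051681] [-0.46613276 -0.08372928 -1.82223494] [-1.79999684e+02 -1.08472655e-02 -3.60100267e+00] 12.534825107481803
```

View pics/z4.png

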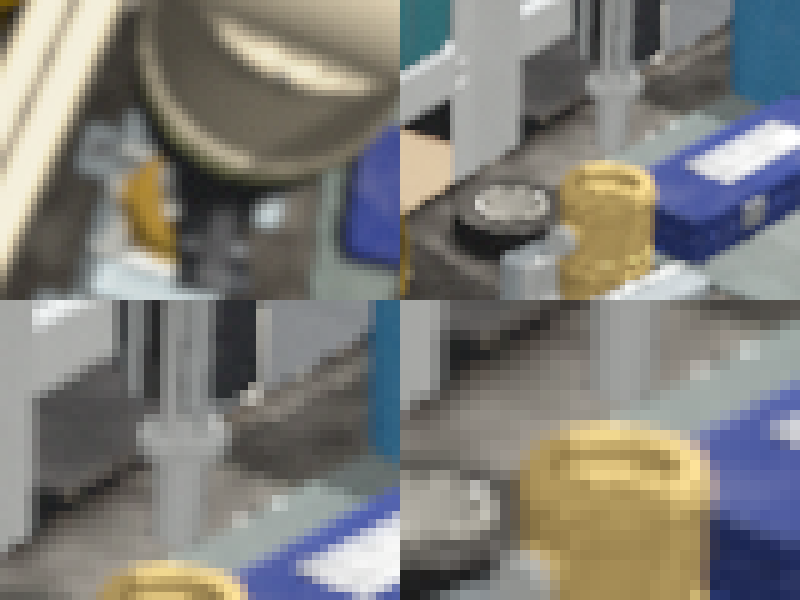

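Run:
```python
from h import *
s=load('s3');T=np.linalg.inv(s['world_from_camera']);K=s['intrinsics']
def proj(p):
    c=T[:3,:3]@np.array(p)+T[:3,3];c=K@c;return c[:2]/c[2]
for z in (126,98,78,70): print(z,proj((442.5,-100.6,z)))
print(proj((443.5,-100.6,78))-proj((442.5,-100.6,78)),proj((442.5,-99.6,78))-proj((442.5,-100.6,78)))
hsv=cv2.cvtColor(s['pixels'],cv2.COLOR_RGB2HSV).astype(int)
for v in range(182,202,2):
    print(v,' '.join(f"{a}" for a in hsv[v,296:328,1]))
g=s['pixels'].astype(int).mean(2).astype(int)
for v in range(160,184): print(v,g[v,302:324])
```

```text
126 [313.23020794 167.37088829]
98 [312.73455889 178.54378919]
78 [312.38861276 186.34209311]
70 [312.25207159 189.41999856]
[-0.36183351 -0.11146929] [-0.2299243   0.14949742]
182 22 25 22 22 25 24 22 23 23 33 53 70 76 84 84 64 57 57 46 26 12 11 12 14 33 54 83 107 124 131 108 48
184 26 25 23 22 24 24 31 69 108 123 122 117 114 114 117 116 116 118 115 111 108 99 76 37 65 123 128 130 133 135 135 129
186 22 26 20 23 22 31 86 121 119 126 121 117 112 112 111 112 114 120 123 123 121 124 107 101 67 79 117 119 126 126 130 128
188 20 8 8 17 20 78 123 121 122 123 118 121 124 117 114 119 119 117 113 110 111 106 104 110 95 23 99 99 103 108 108 113
190 20 24 17 18 20 56 110 122 121 121 121 122 120 121 124 120 118 120 119 120 120 116 117 118 102 46 102 111 116 114 117 124
192 22 22 25 25 20 56 108 127 123 125 123 125 123 123 119 122 119 121 123 123 122 121 122 123 79 113 147 115 107 124 126 121
194 19 22 25 17 16 39 88 119 126 124 123 121 124 123 124 122 123 120 123 122 126 125 122 121 87 91 150 162 173 152 156 151
196 19 19 16 0 4 5 4 12 54 104 119 121 125 123 124 124 121 124 121 125 120 121 125 
[... 1846 characters left out ...]
8 132 135 141 167
 172 149 150 164]
177 [109 113 120 125 129 136 132 137 151 157 159 155 149 140 135 139 148 179
 184 169 164 164]
178 [117 119 127 128 130 134 126 138 151 158 159 156 147 142 143 151 158 167
 168 166 165 166]
179 [124 127 132 134 139 144 143 143 149 157 159 154 141 149 159 163 165 166
 166 166 166 165]
180 [130 129 131 133 138 147 149 146 147 152 156 159 154 160 166 164 164 165
 166 168 167 164]
181 [139 136 135 138 141 144 145 143 147 167 167 165 169 168 167 165 164 164
 167 166 164 151]
182 [146 146 149 153 165 176 179 187 193 205 197 186 183 177 170 166 165 164
 163 152 141 127]
183 [148 149 151 153 164 189 195 198 200 199 192 188 190 197 197 191 177 156
 141 125 115 113]
```

Run:
```python
from h import *
s=load('top0');px=s['pixels'];W=world(s)
# spindle head bias: white blob around (216.5,218.5); rim
z=W[...,2]
print(z[214:224,211:224].round().astype(int))
f=8
def up(x0,y0,w,h): return cv2.resize(px[y0:y0+h,x0:x0+w],None,fx=f,fy=f,interpolation=cv2.INTER_CUBIC)
u=up(315,208,32,30);hsv=cv2.cvtColor(u,cv2.COLOR_RGB2HSV)
for vt in (170,185,200):
    m=((hsv[...,0]>15)&(hsv[...,0]<35)&(hsv[...,1]>110)&(hsv[...,2]>vt)).astype(np.uint8)
    cs,_=cv2.findContours(m,0,1);c=max(cs,key=cv2.contourArea)
    h=cv2.convexHull(c);e=cv2.fitEllipse(h);mc,mr=cv2.minEnclosingCircle(c)
    for n,q in(('ell',e[0]),('mec',mc)):
        p=((q[0]+.5)/f-.5+315,(q[1]+.5)/f-.5+208);print(vt,n,p,ray(s,*p,78),e[1],mr)
cv2.imwrite('pics/z5.png',cv2.resize(u[:,:,::-1],None,fx=2,fy=2))
```

```text
[[38 39 38 35 36 37 38 37  0  3 -1  4  3]
 [35 38 39 37 36 38 39 38 36 36 40 38 34]
 [37 37 34 38 98 93 92 37 36 38 36 39 36]
 [39 37 37 98 95 98 95 95 33 38 37 37 34]
 [35 36 94 95 95 98 91 98 99 35 38 39 36]
 [39 38 93 95 95 93 94 95 95 46 42 42 41]
 [39 38 99 99 95 99 94 95 96 57 45 42 36]
 [38 36 37 98 95 97 96 95 80 70 45 42 39]
 [37 37 39 43 97 96 94 79 75 64 51 42 41]
 [39 40 35 43 43 78 77 76 64 61 51 40 42]]
170 ell (329.34436321258545, 222.9905185699463) [ 441.45456046 -100.8897391    78.        ] (139.46490478515625, 145.77960205078125) 74.94087219238281
170 mec (329.2530860900879, 223.22993850708008) [ 440.82134826 -100.68885507   78.        ] (139.46490478515625, 145.77960205078125) 74.94087219238281
185 ell (329.4353036880493, 222.8020534515381) [ 441.95660054 -101.09605433   78.        ] (135.0046844482422, 146.92799377441406) 74.64633178710938
185 mec (329.26112842559814, 222.92771911621094) [ 441.60111706 -100.67211916   78.        ] (135.0046844482422, 146.92799377441406) 74.64633178710938
200 ell (329.4930839538574, 222.6610050201416) [ 442.33051672 -101.22455577   78.        ] (132.1123809814453, 147.0060577392578) 74.16006469726562
200 mec (329.30840969085693, 222.730299949646) [ 442.11828708 -100.76719666   78.        ] (132.1123809814453, 147.0060577392578) 74.16006469726562
```

View pics/z5.png

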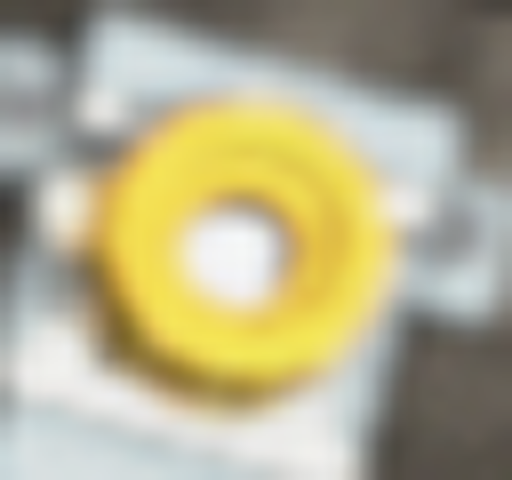

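Request:
send_rows:
  dp:
    - [0.8, 0, -8]
    - [0.8, 0, -16]
    - [0.8, 0, -16]
    - [0.8, 0, -16]
    - [0.8, 0, -16]
  rot:
    - [0, 0, 0]
    - [0, 0, 0]
    - [0, 0, 0]
    - [0, 0, 0]
    - [0, 0, 0]

```text
time: 7.28
tool_pos: [443.4, -101.3, 137.6]
tcp_rot: [180.0, -0.0, -3.7]
ft_force: [-0.0, 0.4, -1.0]
finger_gap: 12.5
```

Run:
```python
from h import *
s=snap('side','s4')
x=r.sense();print(x['tool_pos'],x['ft_force'],x['tcp_rot'],x['finger_gap'])
u=cv2.resize(s['pixels'][160:210,280:345],None,fx=12,fy=12,interpolation=cv2.INTER_CUBIC)
cv2.imwrite('pics/z6.png',u[:,:,::-1])
T=np.linalg.inv(s['world_from_camera']);K=s['intrinsics']
def proj(p):
    c=T[:3,:3]@np.array(p)+T[:3,3];c=K@c;return c[:2]/c[2]
p=x['tool_pos'];o=np.array([280,160])-.5
for z in (p[2]-55+33,p[2]-55+28,p[2]-55,78,60): print(z,((proj((p[0],p[1],z))-o)*12).round(1))
```

```text
[ 443.4139682  -101.27863108  137.59381967] [ 0.54044953 -0.03216584 -0.81622438] [ 1.79991956e+02 -3.03683543e-02 -3.67269482e+00] 12.515873594268962
115.59381967456858 [400.4 142.4]
110.59381967456858 [399.3 166.3]
82.59381967456858 [393.5 298.3]
78 [392.6 319.7]
60 [388.9 402.3]
```

View pics/z6.png

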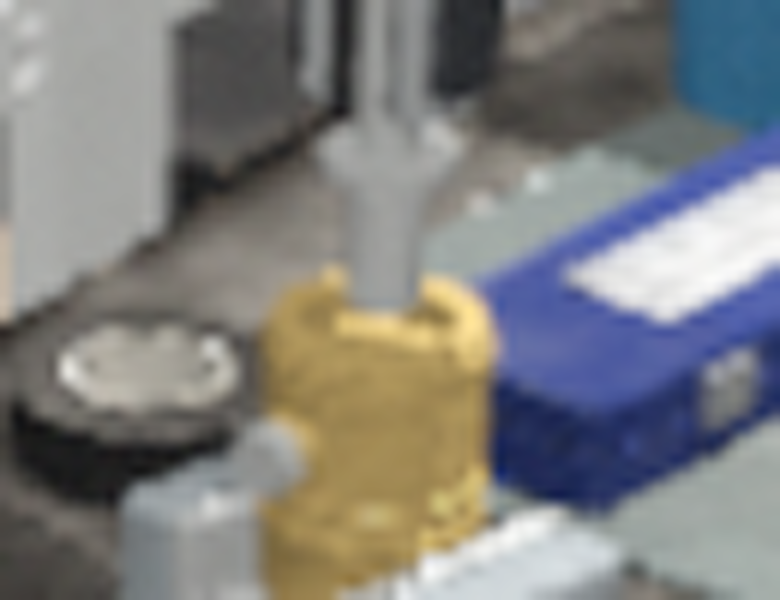

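The tail sits over the mouth: its centre is at column ≈383, against ≈380 for the body and ~5 px of perspective. I'll descend slowly, watching the force.

Request:
send_rows:
  dp:
    - [0, 0, -4]
    - [0, 0, -8]
    - [0, 0, -11]
    - [0, 0, -11]
  rot:
    - [0, 0, 0]
    - [0, 0, 0]
    - [0, 0, 0]
    - [0, 0, 0]

```text
time: 7.82
tool_pos: [443.0, -101.1, 125.9]
tcp_rot: [-180.0, 0.0, -3.7]
ft_force: [-0.0, 0.1, -2.1]
finger_gap: 12.4
```

Request:
send_rows:
  dp:
    - [0, 0, -1]
    - [0, 0, -2]
    - [0, 0, -3]
    - [0, 0, -3]
  rot:
    - [0, 0, 0]
    - [0, 0, 0]
    - [0, 0, 0]
    - [0, 0, 0]

```text
time: 8.32
tool_pos: [443.8, -101.5, 123.8]
tcp_rot: [180.0, -0.1, -3.7]
ft_force: [2.1, -1.5, 1.8]
finger_gap: 12.2
```

Request:
send_rows:
  dp:
    - [0.8, -0.7, 0]
    - [0.8, -0.7, 0]
    - [0.8, -0.7, 0]
  rot:
    - [0, 0, 0]
    - [0, 0, 0]
    - [0, 0, 0]

```text
time: 8.7
tool_pos: [444.0, -101.9, 123.2]
tcp_rot: [-180.0, -0.0, -3.7]
ft_force: [0.7, -0.6, -0.7]
finger_gap: 11.9
```

Request:
send_rows:
  dp:
    - [0, 0, -1]
    - [0, 0, -2]
    - [0, 0, -2]
    - [0, 0, -2]
  rot:
    - [0, 0, 0]
    - [0, 0, 0]
    - [0, 0, 0]
    - [0, 0, 0]

```text
time: 9.2
tool_pos: [444.1, -101.9, 121.3]
tcp_rot: [180.0, -0.0, -3.7]
ft_force: [2.5, -2.0, -1.6]
finger_gap: 12.1
```

Request:
send_rows:
  dp:
    - [0.6, -0.5, 0]
    - [0.6, -0.5, 0]
    - [0.6, -0.5, 0]
  rot:
    - [0, 0, 0]
    - [0, 0, 0]
    - [0, 0, 0]

```text
time: 9.57
tool_pos: [444.3, -102.2, 121.0]
tcp_rot: [-180.0, 0.0, -3.7]
ft_force: [-0.8, -0.1, -1.3]
finger_gap: 12.6
```

Request:
send_rows:
  dp:
    - [0, 0, -2]
    - [0, 0, -4]
    - [0, 0, -4]
    - [0, 0, -4]
  rot:
    - [0, 0, 0]
    - [0, 0, 0]
    - [0, 0, 0]
    - [0, 0, 0]

```text
time: 10.07
tool_pos: [444.5, -102.3, 117.2]
tcp_rot: [-180.0, 0.0, -3.7]
ft_force: [-0.1, 0.4, -1.4]
finger_gap: 12.2
```

Request:
send_rows:
  dp:
    - [0.2, -0.1, -2]
    - [0.2, -0.1, -4]
    - [0.2, -0.1, -6]
    - [0.2, -0.1, -7]
    - [0.2, -0.1, -7]
  rot:
    - [0, 0, 0]
    - [0, 0, 0]
    - [0, 0, 0]
    - [0, 0, 0]
    - [0, 0, 0]

```text
time: 10.7
tool_pos: [444.7, -102.4, 110.2]
tcp_rot: [-180.0, 0.0, -3.7]
ft_force: [0.5, -0.7, -0.5]
finger_gap: 12.4
```

Request:
send_rows:
  dp:
    - [0, 0, -1]
    - [0, 0, -2]
    - [0, 0, -3]
    - [0, 0, -3]
  rot:
    - [0, 0, 0]
    - [0, 0, 0]
    - [0, 0, 0]
    - [0, 0, 0]

```text
time: 11.2
tool_pos: [445.0, -102.5, 107.5]
tcp_rot: [180.0, -0.0, -3.7]
ft_force: [-1.2, 0.2, 4.9]
finger_gap: 12.6
```

Request:
send_rows:
  dp:
    - [0, 0, -1.5]
    - [0, 0, -3]
    - [0, 0, -4.5]
    - [0, 0, -6]
    - [0, 0, -6]
  rot:
    - [0, 0, 0]
    - [0, 0, 0]
    - [0, 0, 0]
    - [0, 0, 0]
    - [0, 0, 0]
  force: 120

```text
time: 11.82
tool_pos: [445.0, -102.6, 101.7]
tcp_rot: [180.0, -0.0, -3.7]
ft_force: [-2.8, 0.3, 8.4]
finger_gap: 11.7
```

Request:
send_rows:
  dp:
    - [0, 0, -0.6]
    - [0, 0, -1.2]
    - [0, 0, -1.8]
    - [0, 0, -1.8]
  rot:
    - [0, 0, 0]
    - [0, 0, 0]
    - [0, 0, 0]
    - [0, 0, 0]

```text
time: 12.32
tool_pos: [445.1, -102.6, 100.1]
tcp_rot: [180.0, -0.0, -3.7]
ft_force: [-3.2, 1.1, 8.9]
finger_gap: 11.6
```

Request:
send_rows:
  dp:
    - [-0.5, 0.1, -0.5]
    - [-0.5, 0.1, -1]
    - [-0.5, 0.1, -1.5]
    - [-0.5, 0.1, -1.5]
  rot:
    - [0, 0, 0]
    - [0, 0, 0]
    - [0, 0, 0]
    - [0, 0, 0]

```text
time: 12.82
tool_pos: [445.0, -102.6, 98.9]
tcp_rot: [180.0, -0.1, -3.7]
ft_force: [-2.3, 1.1, 9.2]
finger_gap: 12.0
```

Request:
send_rows:
  dp:
    - [0, 0, -0.5]
    - [0, 0, -1]
    - [0, 0, -1.2]
    - [0, 0, -1.2]
  rot:
    - [0, 0, 0]
    - [0, 0, 0]
    - [0, 0, 0]
    - [0, 0, 0]

```text
time: 13.32
tool_pos: [445.0, -102.6, 98.0]
tcp_rot: [180.0, -0.1, -3.7]
ft_force: [-3.8, 0.9, 10.5]
finger_gap: 12.0
```

Request:
send_rows:
  dp:
    - [-0.3, 0, -0.5]
    - [-0.3, 0, -1]
    - [-0.3, 0, -1.5]
    - [-0.3, 0, -1.5]
  rot:
    - [0, 0, 0]
    - [0, 0, 0]
    - [0, 0, 0]
    - [0, 0, 0]

```text
time: 13.82
tool_pos: [445.1, -102.6, 97.9]
tcp_rot: [180.0, -0.1, -3.7]
ft_force: [-9.6, 3.7, 25.0]
finger_gap: 12.0
```

Request:
send_rows:
  dp:
    - [0, 0, -0.5]
    - [0, 0, -1]
    - [0, 0, -1]
    - [0, 0, -1]
  rot:
    - [0, 0, 0]
    - [0, 0, 0]
    - [0, 0, 0]
    - [0, 0, 0]

```text
time: 14.32
tool_pos: [445.2, -102.6, 97.8]
tcp_rot: [180.0, -0.1, -3.7]
ft_force: [-15.8, 4.9, 34.2]
finger_gap: 11.7
```

Request:
send_rows:
  dp:
    - [-0.4, 0, 0.4]
    - [-0.8, 0.2, 0.7]
    - [-0.8, 0.2, 0.7]
    - [-0.8, 0.2, 0.7]
    - [-0.8, 0.2, 0.7]
  rot:
    - [0, 0, 0]
    - [0, 0, 0]
    - [0, 0, 0]
    - [0, 0, 0]
    - [0, 0, 0]

```text
time: 14.95
tool_pos: [445.0, -102.6, 97.9]
tcp_rot: [180.0, -0.2, -3.7]
ft_force: [-6.9, 1.9, 23.6]
finger_gap: 12.1
```

Run:
```python
from h import *
s=snap('side','s5');t=snap('top','t5')
x=r.sense();print(x['time'],x['tool_pos'],x['ft_force'],x['tcp_rot'],x['finger_gap'],x['wrist_torque'])
u=cv2.resize(s['pixels'][160:210,280:345],None,fx=12,fy=12,interpolation=cv2.INTER_CUBIC)
cv2.imwrite('pics/z7.png',u[:,:,::-1])
cv2.imwrite('pics/z8.png',np.vstack([s['pixels'],])[:,:,::-1])
```

```text
15.05 [ 445.02797137 -102.60364768   97.89192809] [-6.38641514  2.48869821 24.28260054] [179.95522217  -0.21815714  -3.65738205] 11.591713391866733 [0.61004283 1.2656544  0.04166975]
```

View pics/z7.png

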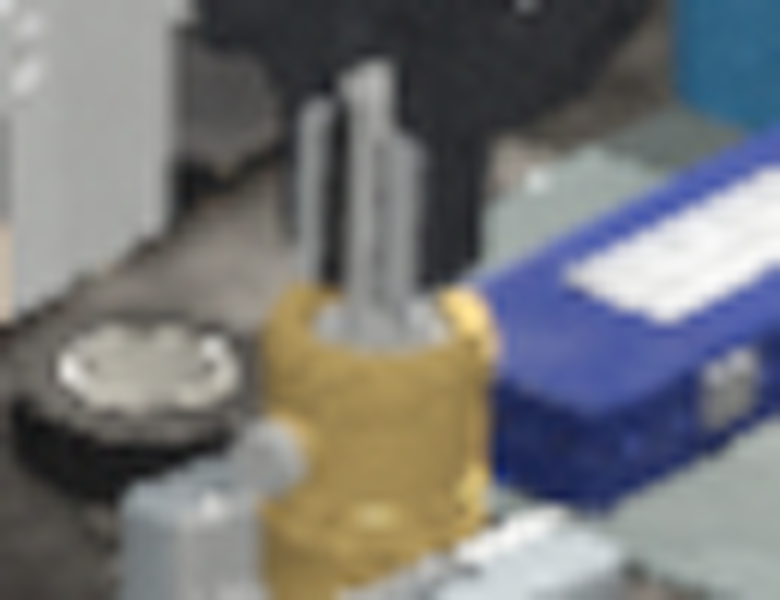

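View pics/z8.png

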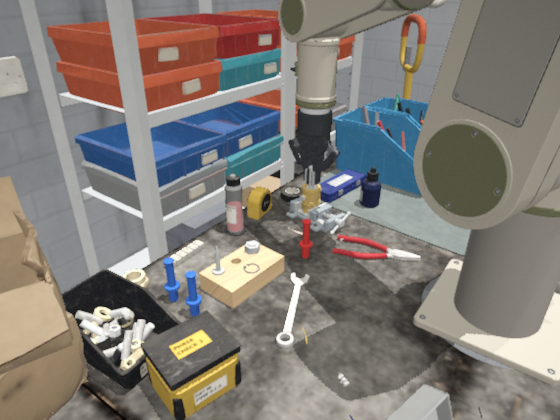

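The collar is down in the recess. The stop came at TCP z 97.9, which is exactly 42 + 55.9 mm, the offset measured at the grip. One short hold to check that it stays steady, then I'll hand in.

Request:
send_rows:
  dp:
    - [0, 0, 0]
    - [0, 0, 0]
    - [0, 0, 0]
    - [0, 0, 0]
    - [0, 0, 0]
  rot:
    - [0, 0, 0]
    - [0, 0, 0]
    - [0, 0, 0]
    - [0, 0, 0]
    - [0, 0, 0]

```text
time: 15.68
tool_pos: [445.0, -102.6, 97.9]
tcp_rot: [180.0, -0.2, -3.7]
ft_force: [-6.3, 2.6, 23.6]
finger_gap: 11.6
```

Run:
```python
from h import *
x=r.sense();print(x['tool_pos'],x['ft_force'],x['finger_gap'])
if 18<x['ft_force'][2]<35 and abs(x['tool_pos'][2]-97.9)<.3: print(job.hand_in())
```

```text
[ 445.02037449 -102.59111319   97.87768074] [-6.29220577  2.61155301 23.63487522] 11.643514334671162
the job is handed in; nothing more can be done
None
```

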